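Tap the axle-nut blank with the gate shut

TASK

First swing the little gate fully shut so that no chips get into the parts well, and leave it shut. Then, by its crank, thread the nut blank on the tapping stand: turn the crank half a turn forward (clockwise seen from above) and a quarter turn back, stopping for half a second at the end of each stroke, and repeat until the tap is one whole turn deeper than at the start (forward, back, forward, back, forward), then let go and leave the crank there. Hold the crank gently, as a hard pinch or shove snaps the tap, and do not disturb the sprocket, mallet, punch or tyre lever.

Things in the scene. Friction and masses are not known exactly. Their poses are not given: they have to be found in the camera images.
- gate (a joint): hinge of the gate, rad: 0 fully shut (it meets a stop there), grows as it opens towards the robot side of the well, at most 1.6; starts 0.6 to 1.2. Seen from above it shuts anticlockwise about point gate_hinge. Stays where it is left; about 1 N at the post moves it
- tap (a joint): turn of the crank, rad: 0 at every start, grows forward = clockwise from above; 6.28 is one whole turn (the tap sinks 2 mm per turn). About 3.5 N at the knob turns it and it stays where it is left; limits -0.5 and 8.0, but beyond 6.8 the tap is ruined
- gate_post (a point): point to hold on the gate: on the axis of an upright steel post, 14 mm in diameter, standing on the gate near its free end, 120 mm from the hinge axis. The post rises from z = 59 mm to 105 mm; this point is at z = 85 mm. The gate below it is a steel plate 144 mm long, 6 mm thick, top at z = 59 mm
- gate_hinge (a point): point on the gate's vertical hinge axis, at z = 85 mm
- knob_grip (a point): point to hold on the crank: on the axis of the upright wooden knob, 21 mm in diameter, 45 mm tall (z = 127 to 172 mm at the start), this point 25 mm above its foot at z = 152 mm. The knob revolves freely on its pin, so a gripper may keep its orientation while it goes round the circle; crank arm top at z = 124 mm, nothing else near is higher than the crank's hub, z = 126 mm
- tap_axis (a point): point on the crank's vertical turning axis, at z = 152 mm; the knob goes round it in a circle of 60 mm radius. The direction from here to the knob at the start is arbitrary
- spindle: the upright steel spindle with the tap; it carries crank and knob (12 mm diameter, axis = crank's axis; z up; origin at z = 100 mm at the start). The total force of the robot on spindle, crank and knob (the pushes of both fingers added) must stay below 60 N: a pinch of 10 to 15 N is plenty
- stand: fixed grey tapping stand: base 130 x 100 x 14 mm, vice jaws holding a hexagonal steel nut blank (30 mm across flats, top at z = 50 mm), a column on its -x side and a bridge (top at z = 100 mm) that guides the spindle. Origin under the nut blank
- well: fixed parts well, an open-topped sheet steel tray 160 mm wide (its y), 135 mm deep (its +x from the gate), walls 60 mm high, two chrome axle nuts and washers lying in it. Origin: middle of the shut gate's foot; the gate closes the -x side, hinged at the +y end
- sprocket: rusty rear sprocket lying flat, 142 mm diameter, 11 mm thick, origin at centre of underside; leave alone
- mallet: red rubber mallet lying down, wooden handle along its x, about 290 mm long, head 56 mm diameter at +x end; leave alone
- punch: brass drift punch lying along its x, 145 mm long, 12 mm thick; leave alone
- tyre_lever: yellow plastic tyre lever lying along its x, about 215 mm long, 20 mm wide, 8 mm thick; leave alone
Things that resemble listed ones, but are neither listed nor needed, are in the scene too. Leave any red look-alike of the well alone.

How it is judged (in metres and radians):
On the way, in this order (a step that is already met when the one before it is completed fails the run):
1. the gate is fully shut (value of joint gate below 0.07 rad), for 0.2 s.
2. half a turn forward, stopped (value of joint gate below 0.1 rad and value of joint tap between 2.79159 and 3.49159 rad and velocity of joint tap between -0.3 and 0.3 rad/s), for 0.2 s.
3. a quarter turn back, stopped (value of joint gate below 0.1 rad and value of joint tap between 1.22079 and 1.9208 rad and velocity of joint tap between -0.3 and 0.3 rad/s), for 0.2 s.
4. half a turn forward again, stopped (value of joint gate below 0.1 rad and value of joint tap between 4.36238 and 5.06238 rad and velocity of joint tap between -0.3 and 0.3 rad/s), for 0.2 s.
5. a quarter turn back again, stopped (all of step 2), for 0.2 s.
6. a last half turn forward: one whole turn deep, stopped (value of joint gate below 0.1 rad and value of joint tap between 5.93318 and 6.63318 rad and velocity of joint tap between -0.3 and 0.3 rad/s), for 0.2 s.
At the end, for the whole second after the job is handed in: The gate is shut (within 0.1 rad) and the crank stands still one whole turn (6.28 rad, within 0.35) forward of its start, released (all of step 6); the robot touches nothing.
It fails at once if the tap is turned forward while the gate is open (value of joint gate above 0.2 rad and value of joint tap above 0.5 rad).
It fails at once if the tap is run too deep (beyond 6.8 rad) (value of joint tap above 6.8 rad).
It fails at once if spindle, crank or knob is squeezed or pushed with more than 60 N in all (contact force between spindle and anything else above 60 N).
It fails at once if the sprocket, mallet, punch or tyre lever is moved more than 30 mm (distance of any of sprocket, mallet, punch, tyre_lever from where it was at the start of the episode above 0.03 m).
It also fails if it takes over 72 s, if anything falls off the work surface, if the arm or the gripper's body presses on something with over 40 N, if the wrist force passes 120 N, or if a joint passes its speed limit or range.

ROBOT

A 6-joint arm with a two-finger parallel gripper is mounted at the origin on the work surface. World frame = base frame: x ahead of the robot, y to its left, z up, the work surface at z = 0. Lengths are in mm, angles in rad, forces in N, time in s.
With the tool pointing down it reaches from about 350 to 975 mm from the base axis. Payload 7.1 kg.
Tool frame: the origin (TCP) lies at the centre of the arm's flange, where the gripper is bolted on; the fingertips stand 182 mm ahead of it and the grasp point (between the pads) lies 163 mm ahead of it; z points along the fingers, y is the line along which they close (so a half turn about z gives the same grasp; the last joint's range is limited). The gripper opens to 88 mm and grips with 3 to 60 N. Pads are 20 mm wide; open, the fingers measure 115 mm over their backs; the gripper's body (75 mm by 178 mm) begins 61 mm behind the grasp point.
Start: joints at [-1.246, 0.423, 1.63, -0, 1.089, -0.019], TCP at [210.684, -588.403, 404.675] pointing down, gripper open.
Joint ranges: [-3, 3], [-0.9, 2.11], [0.09, 2.58], [-1.31, 4.45], [0.11, 2.69], [-2.54, 2.54]. Speed limits (rad/s): [2.39, 2.39, 3.01, 3.14, 3.14, 3.14].

INTERFACE

Orientations are given as a rotation vector (axis times angle).
In Python, from workcell import readout, get_image, ctrl gives the robot as it stands.
- The arm moves only by the tool step_arm, never from a script. Its argument "targets" is a list that holds one entry, the list of rows, each a list of 7 numbers: the shift along the world's x, y, z as a fraction of full scale, then the turn, a rotation vector about the world's x, y, z as a fraction of full scale, then the opening, from 0 (shut) to 1 (fully open). In form: [[[dx, dy, dz, wx, wy, wz, claw], ...]]. A call has exactly 5 rows; each row shifts and turns the commanded pose from where the row before left it; what a row does not reach is not made up. Full scale, the value 1, is 0.05 m for a shift and 4 degrees for a turn. A row lasts 1/8 s, in which the tool goes at most 62.5 mm and 10.7 degrees, less where a joint would pass 70% of its speed; a pose out of reach is approached as far as the arm can. A call with a number of a shift or a turn outside -1 to 1 is refused whole. A call with a gripper value outside its range is refused whole. The fingers move at their own pace and stop on an object; the grip force is fixed at half the most. Time passes only in rows, so rows that do not move let the fingers close, or fill a call up. It gives the time, the measured TCP pose, the force, the opening and the grip force at its end, in the units of the state.
- readout.get_obs(): the state, without advancing time (a new reading comes with each control period).
- get_image(name): name is "scene" or "top" or "wrist"; returns a dict with "pixels" (420x560x3 uint8, red, green, blue), "intrinsics" (3x3 intrinsics, pixels), "k1" (the pictures are not rectified: a ray, as slopes to the right and down, at radius r is drawn at 1 + k1 r^2 times it, then the intrinsics apply), "extrinsics" (4x4, takes a point from world to camera coordinates). Camera axes: x right, y down, z forward; pixel columns grow to the right and rows downward; lengths in mm; the calibration is good to about 2 mm. A picture is of the moment at which its call begins. There is no depth.
- ctrl.close_job(): hands the job in; it is judged then, once.
The state is a dict: "t": time; "qpos": joint angles; "qvel": joint speeds; "joint_torque": joint torques, N m; "ee_pos": TCP position; "orientation": TCP orientation; "ft_force": force on the tool from outside, world axes, zero at the start; "moment": the same for the moment, N m; "width": finger opening in mm; "grasp_force": force on a finger pad.
Only numpy, scipy, OpenCV 4.12 (cv2) and the standard library are available. Lean on these libraries where they do the work, as an engineer would, in place of code of your own. Each camera call takes 0.05 s, during which the arm holds its last target. There are 200 camera calls.

## Working session

There is one attempt and no reset: what is moved stays moved. The work goes in short steps, Python scripts to look and compute and a tool call to move; the robot and the scene stay as the last step left them, time stands still between calls to the robot, and variables do not carry over. Pictures are saved under pics/ and viewed, at most 10 in all, crops included, and the job is handed in when it is done.

Besides the shell and the picture viewer there is one more tool, called after "Request:" as name(argument=value, ...) on one line, values as JSON. step_arm: Moves the arm, as the interface text tells. Shift numbers are shares of 0.05 m and turn numbers shares of 4 degrees, none past 1 either way. Its arguments: {"type":"object","properties":{"targets":{"type":"array"}},"required":["targets"]}

```bash
mkdir -p pics
cat > h.py <<'E'
import numpy as np, cv2
from workcell import readout, get_image, ctrl
def grab(n,f=None):
    d=get_image(n); 
    if f: cv2.imwrite('pics/'+f,cv2.cvtColor(d['pixels'],cv2.COLOR_RGB2BGR))
    return d
def cast(d,uv,z):
    K=np.array(d['intrinsics']);E=np.array(d['extrinsics']);k=d['k1']
    uv=np.atleast_2d(uv).astype(float)
    p=cv2.undistortPoints(uv.reshape(-1,1,2),K,np.array([k,0,0,0,0.])).reshape(-1,2)
    R,t=E[:3,:3],E[:3,3]; c=-R.T@t
    r=np.c_[p,np.ones(len(p))]@R
    return c+r*((z-c[2])/r[:,2])[:,None]
def proj(d,P):
    K=np.array(d['intrinsics']);E=np.array(d['extrinsics'])
    r,_=cv2.Rodrigues(E[:3,:3])
    return cv2.projectPoints(np.atleast_2d(P).astype(float),r,E[:3,3],K,np.array([d['k1'],0,0,0,0.]))[0].reshape(-1,2)
E
python3 - <<'E'
from h import *
a=grab('top','top.png');b=grab('scene','scene.png')
for d in(a,b):
    E=np.array(d['extrinsics']);print(-E[:3,:3].T@E[:3,3],d['k1'],np.array(d['intrinsics'])[0])
o=readout.get_obs();print(o['t'],o['ee_pos'],o['orientation'],o['width'])
E
```

```text
[ 155.34400084  -19.2049625  1715.22754957] -0.0439794657805591 [460.54936338   0.         280.58783474]
[1218.63315805  261.26378126 1179.2290771 ] 0.03128150857911466 [426.31834345   0.         274.71766925]
0.1 [ 210.62396435 -588.19331614  403.98731303] [-3.09399112e+00 -5.37199042e-01  3.29777372e-04] 87.70882675238504
```

View pics/top.png

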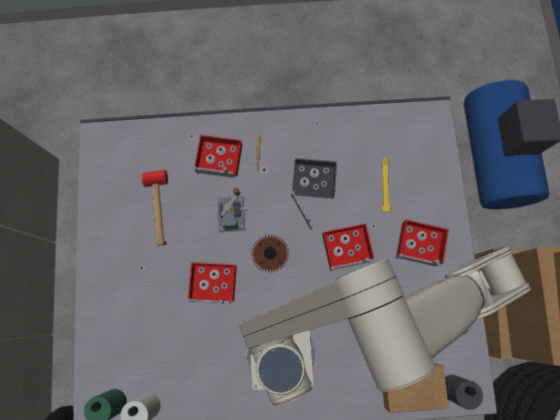

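View pics/scene.png

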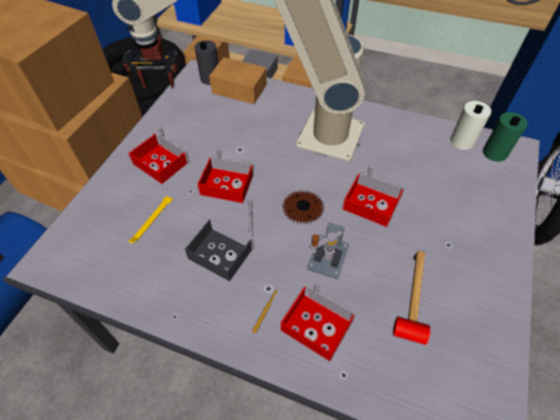

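The scene view shows one dark grey well at (220,250) with an open gate whose post is near (250,205). Four red look-alike wells sit around it at (158,155), (226,180), (374,198) and (318,322). In the top view the grey well is at (315,178) with its gate running from (294,194) to (310,228), and the stand is at (232,212) with a brown knob at (237,191). The grey well fits because the red ones are to be left alone. I'll confirm it in an enlarged crop.

Run:
```python
from h import *
a=cv2.imread('pics/top.png')[145:240,205:345];b=cv2.imread('pics/scene.png')[190:285,180:360]
a=cv2.resize(a,None,fx=4,fy=4,interpolation=2);b=cv2.resize(b,(720,380))[:, :]
a=cv2.resize(a,(400,271)) if 0 else a
c=np.zeros((580,720,3),np.uint8)
A=cv2.resize(cv2.imread('pics/top.png')[150:235,210:342],(466,300),interpolation=2);B=cv2.resize(cv2.imread('pics/scene.png')[190:285,180:360],(530,280),interpolation=2)
c[:300,:466]=A;c[300:,:530]=B
cv2.imwrite('pics/crop.png',c)
d=get_image('top')
print(cast(d,[(385,400),(310,228),(294,194),(237,191),(296,157),(337,160),(334,199),(293,194)],60).round())
```

```text
[[-163. -345.   60.]
 [ 447. -137.   60.]
 [ 579.  -88.   60.]
 [ 605.  123.   60.]
 [ 723. -106.   60.]
 [ 700. -259.   60.]
 [ 550. -234.   60.]
 [ 579.  -84.   60.]]
```

View pics/crop.png

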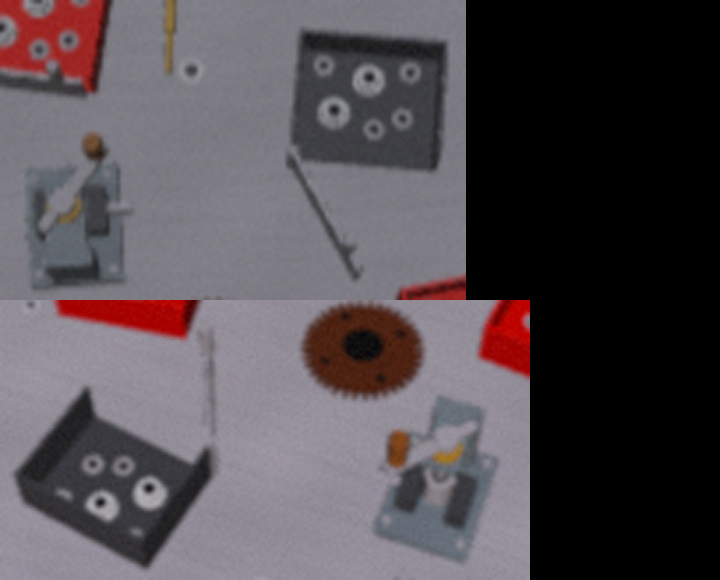

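The crop confirms it: one grey well with its gate open and the post near the free end at top pixel (308.5,219). The hinge is at (292,194.5), the knob top at (236,191) and the hub at (229,208).

Run:
```python
from h import *
d=get_image('top')
H=cast(d,(292.3,194.5),59)[0];T=cast(d,(311,228.5),59)[0];print(H,T,np.linalg.norm(T-H))
u=(T-H)/np.linalg.norm(T-H);print('post',H+120*u,cast(d,(308.6,219),105)[0], np.degrees(np.arctan2(u[1],u[0])))
K=cast(d,(236,190.5),172)[0];C=cast(d,(228.7,208),126)[0];print('knob',K,'hub',C,np.linalg.norm(K[:2]-C[:2]))
g=cast(d,(334,198),59)[0];print('well end',g, np.linalg.norm(g-H))
s=get_image('scene')
for P in ([*(H+120*u)[:2],105],K,[*C[:2],126],H): print(proj(s,P), proj(d,P))
```

```text
[577.90774503 -81.44118708  59.        ] [ 445.56244547 -140.42380429   59.        ] 144.89384889588092
post [ 468.30035957 -130.29014871   59.        ] [ 472.36364352 -131.26336863  105.        ] -155.97879722197987
knob [576.52845383 116.52763159 172.        ] hub [526.80532049 149.30488759 126.        ] 59.55450025052525
well end [ 554.1937178  -234.61064809   59.        ] 154.99431884088781
[[250.66745354 196.46824905]] [[308.41749369 220.13344776]]
[[314.80953063 234.82836495]] [[236.  190.5]]
[[329.76500376 233.40954318]] [[228.7 208. ]]
[[251.99600703 235.79916267]] [[292.3 194.5]]
```

Request:
step_arm(targets=[[[0.4,0.7,-0.1,0,0,0,1],[0.4,0.7,-0.1,0,0,0,1],[0.4,0.7,-0.1,0,0,0,1],[0.4,0.7,-0.1,0,0,0,1],[0.4,0.7,-0.1,0,0,0,1]]])

```text
t: 0.88
ee_pos: [311.2, -412.3, 379.6]
orientation: [3.095, 0.537, 0.0]
ft_force: [0.2, -1.4, -0.1]
width: 87.8
grasp_force: 0.0
```

Request:
step_arm(targets=[[[0.4,0.7,-0.1,0,0,0,1],[0.4,0.7,-0.1,0,0,0,1],[0.4,0.7,-0.1,0,0,0,1],[0.4,0.7,-0.1,0,0,0,1],[0.4,0.7,-0.1,0,0,0,0.7]]])

```text
t: 1.5
ee_pos: [411.2, -237.2, 354.6]
orientation: [3.095, 0.537, 0.0]
ft_force: [1.0, -0.1, -0.7]
width: 81.5
grasp_force: 0.0
```

Request:
step_arm(targets=[[[0.4,0.7,-0.1,0,0,0,0.7],[0.4,0.7,-0.1,0,0,0,0.7],[0.4,0.7,-0.1,0,0,0,0.7],[0,0,0,0,0,0,0.7],[0,0,0,0,0,0,0.7]]])

```text
t: 2.12
ee_pos: [470.5, -133.5, 339.6]
orientation: [3.095, 0.538, -0.001]
ft_force: [0.3, 0.0, 0.5]
width: 61.3
grasp_force: 0.0
```

Run:
```python
from h import *
w=grab('wrist','w1.png');E=np.array(w['extrinsics']);print(-E[:3,:3].T@E[:3,3])
o=readout.get_obs();print(o['t'],o['ee_pos'],o['orientation'],o['width'])
print(proj(w,[[470,-131,105],[470,-131,59],[578,-81,59],[576,116,172],[527,149,126]]))
```

```text
[ 543.94457314 -107.69932516  319.59840725]
2.175 [ 470.37051629 -133.9168026   339.71998569] [ 3.09526979e+00  5.36898866e-01 -2.52444838e-04] 61.71029164669065
[[ 274.3186491   234.13423667]
 [ 275.06649915  214.10466393]
 [ 259.13882964   49.32552529]
 [-277.42717569 -185.30635829]
 [-208.83867528  -28.3583184 ]]
```

View pics/w1.png

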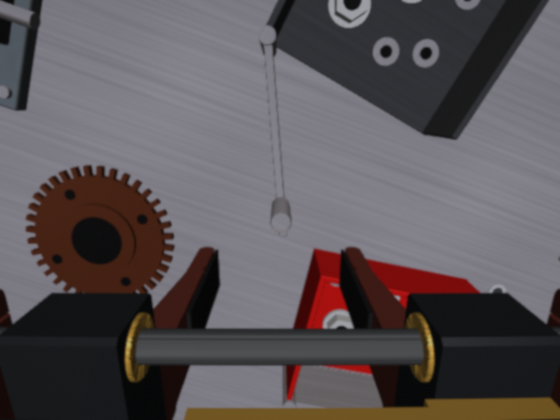

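The wrist view shows the gate post with its top at (281,222), the hinge at (268,36) and the sprocket at left (97,240).

Run:
```python
from h import *
w=get_image('wrist')
P=cast(w,(281,221),105)[0];B=cast(w,(280.3,206),59)[0];H=cast(w,(268,36),62)[0];W=cast(w,(440,135),60)[0]
print(P,B,H,W,np.linalg.norm((P-H)[:2]),np.linalg.norm((B-H)[:2]))
o=readout.get_obs();print(o['ee_pos'])
```

```text
[ 479.8326745  -132.45213287  105.        ] [ 477.43608955 -133.01900126   59.        ] [587.47028668 -84.7300364   62.        ] [ 568.03560192 -225.13092305   60.        ] 117.74232054187635 120.16384091811138
[ 470.31796085 -134.13953484  339.78460531]
```

Request:
step_arm(targets=[[[0.06,0.02,-0.4,0,0,0,0.5],[0.06,0.02,-0.4,0,0,0,0.5],[0,0,-0.4,0,0,0,0.5],[0,0,-0.4,0,0,0,0.5],[0,0,-0.16,0,0,0,0.5]]])

```text
t: 2.85
ee_pos: [476.1, -132.2, 250.9]
orientation: [-3.095, -0.535, 0.002]
ft_force: [-0.4, 0.9, 0.6]
width: 43.8
grasp_force: 0.0
```

Request:
step_arm(targets=[[[0,0,0,0,0,0,0.3],[0,0,0,0,0,0,0.2],[0,0,0,0,0,0,0.15],[0,0,0,0,0,0,0.13],[0,0,0,0,0,0,0.13]]])

```text
t: 3.48
ee_pos: [476.9, -131.5, 252.2]
orientation: [3.095, 0.538, 0.001]
ft_force: [-0.5, -0.4, 7.2]
width: 13.5
grasp_force: 30.0
```

Request:
step_arm(targets=[[[0,0,0,0,0,0,0.13],[0,0,0,0,0,0,0.13],[0,0,0,0,0,0,0.13],[0,0,0,0,0,0,0.13],[0,0,0,0,0,0,0.13]]])

```text
t: 4.1
ee_pos: [476.9, -131.5, 252.2]
orientation: [3.095, 0.537, 0.001]
ft_force: [-0.8, -0.8, 6.3]
width: 13.5
grasp_force: 30.0
```

Run:
```python
import numpy as np
a=np.radians(np.arange(-156,-95,4));p=np.c_[np.cos(a),np.sin(a)]*120/50
print(np.diff(p,axis=0).round(3).tolist())
from h import *;print(readout.get_obs()['qpos'])
```

```text
[[0.073, -0.151], [0.084, -0.145], [0.094, -0.139], [0.103, -0.132], [0.112, -0.124], [0.121, -0.116], [0.128, -0.108], [0.136, -0.098], [0.142, -0.089], [0.148, -0.079], [0.153, -0.068], [0.157, -0.057], [0.161, -0.046], [0.164, -0.035], [0.166, -0.023]]
[-2.93068891e-01  4.80932489e-01  2.00554167e+00 -1.30836046e-04
  6.54100205e-01  9.33920091e-01]
```

Request:
step_arm(targets=[[[0.073,-0.151,0,0,0,1,0.13],[0.084,-0.145,0,0,0,1,0.13],[0.094,-0.139,0,0,0,1,0.13],[0.103,-0.132,0,0,0,1,0.13],[0.112,-0.124,0,0,0,1,0.13]]])

```text
t: 4.72
ee_pos: [500.3, -166.2, 252.3]
orientation: [2.953, 1.07, 0.001]
ft_force: [-1.1, 1.1, 6.3]
width: 13.2
grasp_force: 30.0
```

Request:
step_arm(targets=[[[0.12,-0.116,0,0,0,1,0.13],[0.128,-0.108,0,0,0,1,0.13],[0.136,-0.098,0,0,0,1,0.13],[0.142,-0.089,0,0,0,1,0.13],[0.148,-0.079,0,0,0,1,0.13]]])

```text
t: 5.35
ee_pos: [534.1, -190.6, 252.3]
orientation: [2.722, 1.566, 0.001]
ft_force: [-0.3, 1.3, 6.0]
width: 13.7
grasp_force: 30.0
```

Request:
step_arm(targets=[[[0.153,-0.068,0,0,0,1,0.13],[0.157,-0.057,0,0,0,1,0.13],[0.08,-0.023,0,0,0,0.5,0.13],[0,0,0,0,0,0,0.13],[0,0,0,0,0,0,0.13]]])

```text
t: 5.98
ee_pos: [553.6, -198.0, 252.3]
orientation: [2.578, 1.794, 0.001]
ft_force: [0.2, -1.0, 4.9]
width: 13.2
grasp_force: 30.0
```

Request:
step_arm(targets=[[[0.08,-0.02,0,0,0,0.5,0.13],[0.08,-0.018,0,0,0,0.5,0.13],[0.08,-0.015,0,0,0,0.5,0.13],[0,0,0,0,0,0,0.13],[0,0,0,0,0,0,0.13]]])

```text
t: 6.6
ee_pos: [565.6, -200.7, 252.3]
orientation: [2.48, 1.925, 0.001]
ft_force: [0.7, -2.0, 5.1]
width: 13.3
grasp_force: 30.0
```

Request:
step_arm(targets=[[[0.05,-0.006,0,0,0,0.3,0.13],[0.05,-0.006,0,0,0,0.3,0.13],[0,0,0,0,0,0,0.13],[0,0,0,0,0,0,0.13],[0,0,0,0,0,0,0.13]]])

```text
t: 7.22
ee_pos: [568.8, -201.2, 252.2]
orientation: [-2.439, -1.976, 0.004]
ft_force: [-9.3, -1.8, 11.9]
width: 13.5
grasp_force: 30.0
```

Request:
step_arm(targets=[[[0.03,0,0,0,0,0,0.13],[0,0,0,0,0,0,0.13],[0,0,0,0,0,0,0.2],[0,0,0,0,0,0,0.35],[0,0,0,0,0,0,0.45]]])

```text
t: 7.85
ee_pos: [571.9, -201.0, 251.5]
orientation: [2.44, 1.979, 0.0]
ft_force: [0.1, 0.5, -0.9]
width: 34.0
grasp_force: 0.0
```

Request:
step_arm(targets=[[[0,0,0.3,0,0,0,0.45],[0,0,0.7,0,0,0,0.45],[0,0,0.9,0,0,0,0.45],[0,0.4,0.9,0,0,0,0.6],[0,0.6,0,0,0,0,0.7]]])

```text
t: 8.48
ee_pos: [572.9, -151.3, 396.9]
orientation: [2.435, 1.973, 0.008]
ft_force: [0.9, 0.9, -0.9]
width: 56.3
grasp_force: 0.0
```

Run:
```python
from h import *
w=grab('wrist','w2.png');o=readout.get_obs();print(o['ee_pos'],o['qpos'],o['ft_force'])
print(proj(w,[[477+99,116,172],[527,149,126],[580,-81,62]]))
t=grab('top','t2.png');c=cv2.resize(cv2.imread('pics/t2.png')[145:240,205:345],None,fx=4,fy=4,interpolation=2)
ww=cv2.imread('pics/w2.png');cv2.imwrite('pics/both.png',np.vstack([ww[:,:],cv2.resize(c,(560,380))])[:600] if 0 else np.hstack([cv2.resize(ww,(400,300)),cv2.resize(c,(400,300))]))
```

```text
[ 571.98813601 -148.1453462   394.89578501] [-2.73887021e-01  3.83974725e-01  1.71671000e+00  1.68717328e-03
  1.03648430e+00 -6.71546096e-02] [-0.61154443  2.21656972 -2.02047177]
[[ 152.15089959 -321.03298924]
 [  77.90665932 -274.84313239]
 [ 265.1691449   118.42434727]]
```

View pics/both.png

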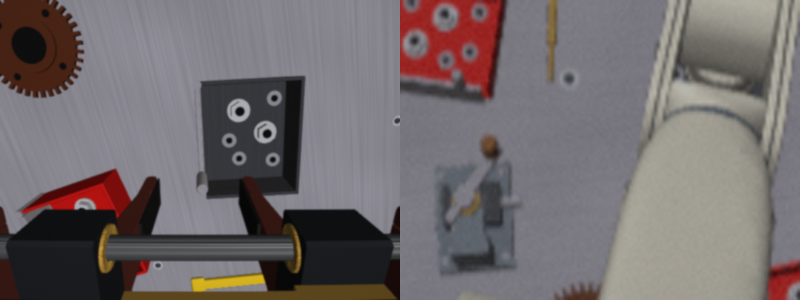

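The gate lies shut along the well's edge, with the post at (202,182) in the left half of the picture. Next I'll take a closer look at the crank.

Request:
step_arm(targets=[[[-0.1,0.6,0,0,0,0,0.6],[-0.1,0.6,0,0,0,0,0.6],[-0.1,0.6,0,0,0,0,0.6],[-0.1,0.6,0,0,0,0,0.6],[-0.1,0.6,0,0,0,0,0.6]]])

```text
t: 9.2
ee_pos: [546.6, -0.7, 391.8]
orientation: [2.44, 1.979, -0.0]
ft_force: [0.2, 0.8, -0.1]
width: 53.2
grasp_force: 0.0
```

Request:
step_arm(targets=[[[0,0.6,0,0,0,0,0.6],[0,0,0,0,0,0,0.6],[0,0,0,0,0,0,0.6],[0,0,0,0,0,0,0.6],[0,0,0,0,0,0,0.6]]])

```text
t: 9.82
ee_pos: [546.7, 28.1, 391.7]
orientation: [2.441, 1.978, -0.0]
ft_force: [-0.0, 0.3, 0.1]
width: 52.7
grasp_force: 0.0
```

Run:
```python
from h import *
w=grab('wrist','w3.png');o=readout.get_obs();print(o['t'],o['ee_pos'])
E=np.array(w['extrinsics']);print(-E[:3,:3].T@E[:3,3])
print(proj(w,[[576,116,172],[527,149,126]]))
```

```text
9.875 [546.72259417  28.20297315 391.64805575]
[564.10356668 102.88668095 371.61873886]
[[295.48875295  81.56559077]
 [208.56803272  51.47541614]]
```

View pics/w3.png

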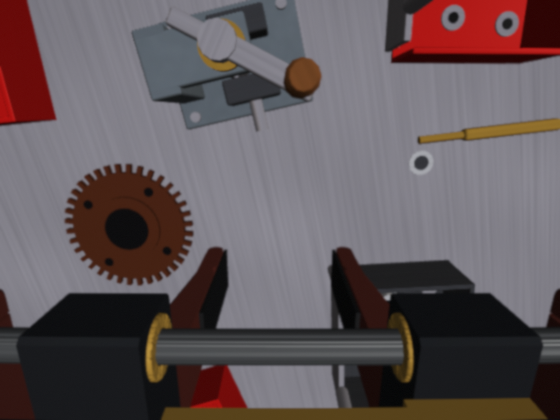

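The knob's top is at (304,76) and the hub's top at (217,40). The sprocket (130,225) and punch (490,130) are well clear of them.

Run:
```python
from h import *
w=get_image('wrist');im=w['pixels'].astype(int)
r,g,b=im[...,0],im[...,1],im[...,2]
m=((r-b>40)&(r-g>20)&(g-b>5)).astype(np.uint8);m[:50]=0;m[110:]=0;m[:,:280]=0;m[:,330:]=0
c=max(cv2.findContours(m,0,1)[0],key=cv2.contourArea);print(cv2.boundingRect(c),cv2.minEnclosingCircle(c),cv2.fitEllipse(c))
gr=cv2.cvtColor(w['pixels'],cv2.COLOR_RGB2GRAY)[10:75,185:250]
print(cv2.HoughCircles(cv2.resize(gr,None,fx=4,fy=4,interpolation=2),cv2.HOUGH_GRADIENT,1,40,param1=80,param2=15,minRadius=55,maxRadius=100))
for uv in [(304,75),(303,77)]: print('K',cast(w,uv,172)[0])
for uv in [(217,40),(218,41)]: print('C',cast(w,uv,126)[0],np.linalg.norm(cast(w,uv,126)[0,:2]-cast(w,(304,75),172)[0,:2]))
```

```text
(287, 58, 34, 35) ((303.98980712890625, 75.33673095703125), 17.592744827270508) ((303.7489318847656, 75.08605194091797), (31.930734634399414, 34.03776931762695), 149.88783264160156)
[[[137.5 106.5  92.4]]]
K [581.10683753 118.46964876 172.        ]
K [580.38828105 117.58583621 172.        ]
C [534.08048083 154.63462808 126.        ] 59.324395938793366
C [534.56327762 153.92220243 126.        ] 58.50800398647593
```

Request:
step_arm(targets=[[[0.17,0.45,0,0,0,0,0.5],[0.17,0.45,0,0,0,0,0.5],[0.17,0.45,0,0,0,0,0.5],[0.18,0.45,0,0,0,0,0.5],[0,0,0,0,0,0,0.5]]])

```text
t: 10.55
ee_pos: [581.8, 120.5, 391.6]
orientation: [2.438, 1.982, 0.001]
ft_force: [-0.8, -0.7, 0.4]
width: 44.0
grasp_force: 0.0
```

Request:
step_arm(targets=[[[0,0,-0.4,0,0,0,0.45],[0,0,-0.4,0,0,0,0.45],[0,0,-0.4,0,0,0,0.4],[0,0,-0.33,0,0,0,0.35],[0,0,0,0,0,0,0.32]]])

```text
t: 11.18
ee_pos: [580.7, 118.6, 313.9]
orientation: [-2.439, -1.978, 0.004]
ft_force: [0.5, -0.8, -1.1]
width: 28.7
grasp_force: 0.0
```

Run:
```python
from h import *
w=grab('wrist');o=readout.get_obs();print(o['ee_pos'],o['width'],o['qpos'])
x=w['pixels'][150:420,100:460];cv2.imwrite('pics/w4.png',cv2.cvtColor(cv2.resize(x,(720,540)),4))
```

```text
[581.12204615 118.72578758 314.83986484] 28.390161952662478 [ 1.81473216e-01  4.92019793e-01  1.76200469e+00 -4.06623541e-05
  8.88653970e-01  3.89378700e-01]
```

View pics/w4.png

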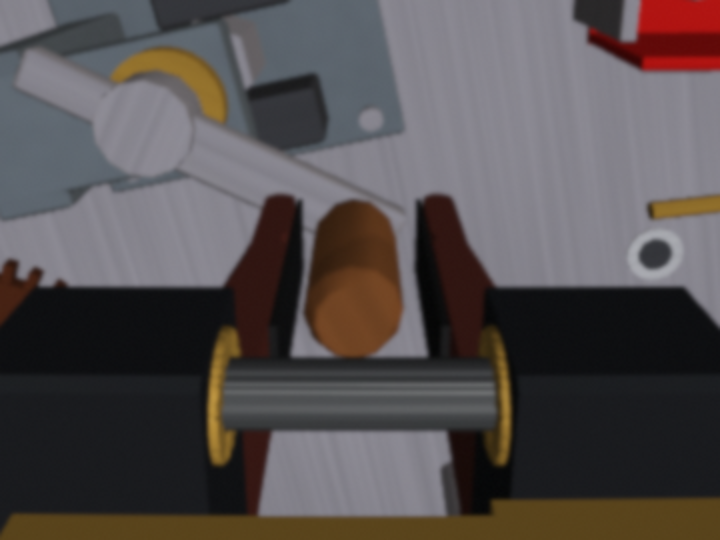

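The knob sits between the pads, about 1 mm left of their middle at (355,280). I'll close gently in small steps to see how the grip force grades.

Request:
step_arm(targets=[[[-0.02,0.005,0,0,0,0,0.28],[0,0,0,0,0,0,0.26],[0,0,0,0,0,0,0.25],[0,0,0,0,0,0,0.245],[0,0,0,0,0,0,0.245]]])

```text
t: 11.85
ee_pos: [580.0, 119.2, 315.3]
orientation: [-2.439, -1.979, 0.001]
ft_force: [-3.6, 0.9, 2.7]
width: 21.4
grasp_force: 1.7
```

Request:
step_arm(targets=[[[0,0,0,0,0,0,0.24],[0,0,0,0,0,0,0.24],[0,0,0,0,0,0,0.24],[0,0,0,0,0,0,0.24],[0,0,0,0,0,0,0.24]]])

```text
t: 12.48
ee_pos: [580.0, 119.2, 315.1]
orientation: [-2.439, -1.979, 0.001]
ft_force: [-5.1, 0.8, 4.3]
width: 21.1
grasp_force: 2.7
```

Request:
step_arm(targets=[[[0,0,0,0,0,0,0.237],[0,0,0,0,0,0,0.237],[0,0,0,0,0,0,0.237],[0,0,0,0,0,0,0.237],[0,0,0,0,0,0,0.237]]])

```text
t: 13.1
ee_pos: [579.9, 119.2, 315.2]
orientation: [-2.439, -1.979, 0.001]
ft_force: [-5.3, 1.4, 4.9]
width: 20.8
grasp_force: 5.6
```

Request:
step_arm(targets=[[[-0.02,0,0,0,0,0,0.237],[0,0,0,0,0,0,0.235],[0,0,0,0,0,0,0.233],[0,0,0,0,0,0,0.233],[0,0,0,0,0,0,0.233]]])

```text
t: 13.72
ee_pos: [579.4, 119.2, 315.3]
orientation: [2.439, 1.979, 0.001]
ft_force: [-1.8, 1.9, 5.0]
width: 20.8
grasp_force: 12.4
```

```bash
cat > arc.py <<'E'
import numpy as np,sys
a0,a1,n=map(float,sys.argv[1:4]);a=np.radians(np.linspace(a0,a1,int(n)+1));p=np.c_[np.cos(a),np.sin(a)]*60/50
for i,r in enumerate(np.diff(p,axis=0).round(3).tolist()): print(r,end='\n' if i%5==4 else ' ')
E
python3 arc.py -37.6 -62.6 5; python3 arc.py -62.6 -217.6 20
```

```text
[-0.067, -0.08] [-0.074, -0.074] [-0.08, -0.067] [-0.086, -0.06] [-0.091, -0.052]
[-0.149, -0.065] [-0.156, -0.044] [-0.161, -0.023] [-0.162, -0.001] [-0.161, 0.021]
[-0.156, 0.043] [-0.149, 0.063] [-0.139, 0.083] [-0.127, 0.101] [-0.112, 0.117]
[-0.095, 0.131] [-0.077, 0.143] [-0.057, 0.152] [-0.036, 0.158] [-0.014, 0.162]
[0.008, 0.162] [0.029, 0.159] [0.051, 0.154] [0.071, 0.146] [0.09, 0.135]
```

Request:
step_arm(targets=[[[-0.067,-0.08,0,0,0,0,0.233],[-0.074,-0.074,0,0,0,0,0.233],[-0.08,-0.067,0,0,0,0,0.233],[-0.086,-0.06,0,0,0,0,0.233],[-0.091,-0.052,0,0,0,0,0.233]]])

```text
t: 14.35
ee_pos: [559.1, 102.5, 315.2]
orientation: [-2.44, -1.979, -0.002]
ft_force: [-0.5, 7.6, 1.2]
width: 20.7
grasp_force: 12.2
```

Request:
step_arm(targets=[[[-0.155,-0.045,0,0,0,0,0.233],[-0.158,-0.034,0,0,0,0,0.233],[-0.161,-0.023,0,0,0,0,0.233],[-0.162,0,0,0,0,0,0.233],[-0.161,0.021,0,0,0,0,0.233]]])

```text
t: 14.98
ee_pos: [518.9, 98.2, 315.2]
orientation: [2.44, 1.979, -0.0]
ft_force: [4.4, -1.2, 1.4]
width: 20.5
grasp_force: 12.3
```

Request:
step_arm(targets=[[[-0.156,0.043,0,0,0,0,0.233],[-0.149,0.063,0,0,0,0,0.233],[-0.139,0.083,0,0,0,0,0.233],[-0.127,0.101,0,0,0,0,0.233],[-0.112,0.117,0,0,0,0,0.233]]])

```text
t: 15.6
ee_pos: [485.0, 119.3, 315.1]
orientation: [2.44, 1.979, 0.001]
ft_force: [5.6, 0.4, -2.3]
width: 20.8
grasp_force: 12.4
```

Request:
step_arm(targets=[[[-0.095,0.131,0,0,0,0,0.233],[-0.077,0.143,0,0,0,0,0.233],[-0.057,0.152,0,0,0,0,0.233],[-0.036,0.158,0,0,0,0,0.233],[-0.014,0.162,0,0,0,0,0.233]]])

```text
t: 16.23
ee_pos: [471.7, 156.5, 315.0]
orientation: [2.438, 1.979, 0.002]
ft_force: [9.1, -3.2, -6.3]
width: 20.9
grasp_force: 12.6
```

Request:
step_arm(targets=[[[0.025,0.162,0,0,0,0,0.233],[0.035,0.159,0,0,0,0,0.233],[0.051,0.154,0,0,0,0,0.233],[0.071,0.146,0,0,0,0,0.233],[0.09,0.135,0,0,0,0,0.233]]])

```text
t: 16.85
ee_pos: [484.4, 193.6, 314.6]
orientation: [2.438, 1.98, -0.005]
ft_force: [4.1, -8.0, -2.4]
width: 20.7
grasp_force: 12.5
```

Request:
step_arm(targets=[[[0,0,0,0,0,0,0.233],[0,0,0,0,0,0,0.233],[0,0,0,0,0,0,0.233],[0,0,0,0,0,0,0.233],[0,0,0,0,0,0,0.233]]])

```text
t: 17.48
ee_pos: [484.7, 193.8, 314.7]
orientation: [2.439, 1.979, -0.002]
ft_force: [4.6, -3.4, -2.5]
width: 20.7
grasp_force: 12.4
```

```bash
python3 arc.py -217.6 -127.6 10; python3 arc.py -127.6 -307.6 20; python3 arc.py -307.6 -217.6 10; python3 arc.py -217.6 -397.6 20
python3 - <<'E'
from h import *
w=grab('wrist','w5.png')
x=w['pixels'][150:420,100:560];cv2.imwrite('pics/w5c.png',cv2.cvtColor(x,4))
E
```

```text
[-0.103, -0.158] [-0.077, -0.172] [-0.049, -0.182] [-0.02, -0.187] [0.01, -0.188]
[0.039, -0.184] [0.067, -0.176] [0.094, -0.163] [0.118, -0.147] [0.14, -0.126]
[-0.14, 0.126] [-0.118, 0.147] [-0.094, 0.163] [-0.067, 0.176] [-0.039, 0.184]
[-0.01, 0.188] [0.02, 0.187] [0.049, 0.182] [0.077, 0.172] [0.103, 0.158]
[0.126, 0.14] [0.147, 0.118] [0.163, 0.094] [0.176, 0.067] [0.184, 0.039]
[0.188, 0.01] [0.187, -0.02] [0.182, -0.049] [0.172, -0.077] [0.158, -0.103]
[-0.158, 0.103] [-0.172, 0.077] [-0.182, 0.049] [-0.187, 0.02] [-0.188, -0.01]
[-0.184, -0.039] [-0.176, -0.067] [-0.163, -0.094] [-0.147, -0.118] [-0.126, -0.14]
[0.126, 0.14] [0.147, 0.118] [0.163, 0.094] [0.176, 0.067] [0.184, 0.039]
[0.188, 0.01] [0.187, -0.02] [0.182, -0.049] [0.172, -0.077] [0.158, -0.103]
[0.14, -0.126] [0.118, -0.147] [0.094, -0.163] [0.067, -0.176] [0.039, -0.184]
[0.01, -0.188] [-0.02, -0.187] [-0.049, -0.182] [-0.077, -0.172] [-0.103, -0.158]
```

View pics/w5.png

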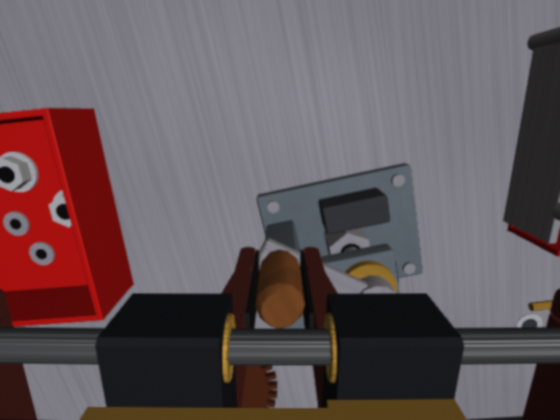

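The knob is still held at (281,290), and the pose shows almost exactly half a turn (120.5 mm across). Now the quarter turn back.

Request:
step_arm(targets=[[[-0.103,-0.158,0,0,0,0,0.233],[-0.077,-0.172,0,0,0,0,0.233],[-0.049,-0.182,0,0,0,0,0.233],[-0.02,-0.187,0,0,0,0,0.233],[0.01,-0.188,0,0,0,0,0.233]]])

```text
t: 18.15
ee_pos: [472.6, 149.9, 315.0]
orientation: [-2.439, -1.978, 0.0]
ft_force: [3.0, 3.9, -1.6]
width: 20.9
grasp_force: 12.3
```

Request:
step_arm(targets=[[[0.039,-0.184,0,0,0,0,0.233],[0.067,-0.176,0,0,0,0,0.233],[0.094,-0.163,0,0,0,0,0.233],[0.118,-0.147,0,0,0,0,0.233],[0.14,-0.126,0,0,0,0,0.233]]])

```text
t: 18.77
ee_pos: [495.8, 109.1, 315.0]
orientation: [-2.439, -1.978, 0.003]
ft_force: [-1.9, 3.2, 2.3]
width: 20.9
grasp_force: 12.2
```

Request:
step_arm(targets=[[[0,0,0,0,0,0,0.233],[0,0,0,0,0,0,0.233],[0,0,0,0,0,0,0.233],[0,0,0,0,0,0,0.233],[0,0,0,0,0,0,0.233]]])

```text
t: 19.4
ee_pos: [495.9, 109.4, 315.2]
orientation: [2.438, 1.979, -0.001]
ft_force: [0.4, -6.2, 2.0]
width: 20.9
grasp_force: 12.2
```

Request:
step_arm(targets=[[[-0.14,0.126,0,0,0,0,0.233],[-0.118,0.147,0,0,0,0,0.233],[-0.094,0.163,0,0,0,0,0.233],[-0.067,0.176,0,0,0,0,0.233],[-0.039,0.184,0,0,0,0,0.233]]])

```text
t: 20.02
ee_pos: [472.7, 150.1, 315.1]
orientation: [-2.44, -1.979, 0.0]
ft_force: [0.6, -4.4, -1.0]
width: 21.0
grasp_force: 12.2
```

Request:
step_arm(targets=[[[-0.01,0.188,0,0,0,0,0.233],[0.02,0.187,0,0,0,0,0.233],[0.049,0.182,0,0,0,0,0.233],[0.077,0.172,0,0,0,0,0.233],[0.103,0.158,0,0,0,0,0.233]]])

```text
t: 20.65
ee_pos: [485.2, 194.3, 314.9]
orientation: [2.439, 1.979, -0.001]
ft_force: [3.4, -7.5, -5.4]
width: 20.7
grasp_force: 12.3
```

Request:
step_arm(targets=[[[0.126,0.14,0,0,0,0,0.233],[0.147,0.118,0,0,0,0,0.233],[0.163,0.094,0,0,0,0,0.233],[0.176,0.067,0,0,0,0,0.233],[0.184,0.039,0,0,0,0,0.233]]])

```text
t: 21.28
ee_pos: [524.4, 216.7, 314.4]
orientation: [-2.439, -1.979, 0.006]
ft_force: [-2.8, -6.5, -2.6]
width: 20.9
grasp_force: 12.2
```

Radial load is about 6 N, which is fine. I'll trim 0.5 mm in y and continue.

Request:
step_arm(targets=[[[0.188,0,0,0,0,0,0.233],[0.187,-0.025,0,0,0,0,0.233],[0.182,-0.052,0,0,0,0,0.233],[0.172,-0.077,0,0,0,0,0.233],[0.158,-0.103,0,0,0,0,0.233]]])

```text
t: 21.9
ee_pos: [569.4, 203.8, 314.7]
orientation: [-2.439, -1.979, 0.001]
ft_force: [-5.0, 0.7, -7.2]
width: 20.9
grasp_force: 12.2
```

Request:
step_arm(targets=[[[0,0,0,0,0,0,0.233],[0,0,0,0,0,0,0.233],[0,0,0,0,0,0,0.233],[0,0,0,0,0,0,0.233],[0,0,0,0,0,0,0.233]]])

```text
t: 22.52
ee_pos: [569.0, 203.9, 315.0]
orientation: [2.439, 1.979, -0.0]
ft_force: [0.1, -3.9, -12.1]
width: 21.2
grasp_force: 12.3
```

Request:
step_arm(targets=[[[-0.158,0.103,-0.01,0,0,0,0.233],[-0.172,0.077,0,0,0,0,0.233],[-0.182,0.049,0,0,0,0,0.233],[-0.187,0.02,0,0,0,0,0.233],[-0.188,-0.01,0,0,0,0,0.233]]])

```text
t: 23.15
ee_pos: [524.9, 216.1, 315.2]
orientation: [2.438, 1.979, 0.003]
ft_force: [4.5, -5.3, -12.1]
width: 21.0
grasp_force: 12.3
```

Request:
step_arm(targets=[[[-0.184,-0.039,0,0,0,0,0.233],[-0.176,-0.067,0,0,0,0,0.233],[-0.163,-0.094,0,0,0,0,0.233],[-0.147,-0.118,0,0,0,0,0.233],[-0.126,-0.14,0,0,0,0,0.233]]])

```text
t: 23.78
ee_pos: [484.9, 193.3, 315.3]
orientation: [-2.44, -1.979, -0.003]
ft_force: [3.7, 1.5, -9.8]
width: 21.2
grasp_force: 12.3
```

Request:
step_arm(targets=[[[0,0,0,0,0,0,0.233],[0,0,0,0,0,0,0.233],[0,0,0,0,0,0,0.233],[0,0,0,0,0,0,0.233],[0,0,0,0,0,0,0.233]]])

```text
t: 24.4
ee_pos: [484.7, 193.0, 314.8]
orientation: [-2.439, -1.979, 0.001]
ft_force: [-4.6, -0.3, -0.0]
width: 20.6
grasp_force: 12.2
```

Request:
step_arm(targets=[[[0.126,0.14,0,0,0,0,0.233],[0.147,0.118,0,0,0,0,0.233],[0.163,0.094,-0.01,0,0,0,0.233],[0.176,0.067,0,0,0,0,0.233],[0.184,0.039,0,0,0,0,0.233]]])

```text
t: 25.02
ee_pos: [525.5, 216.3, 314.4]
orientation: [2.44, 1.979, 0.001]
ft_force: [-3.1, -0.1, 2.4]
width: 20.6
grasp_force: 12.2
```

Request:
step_arm(targets=[[[0.188,0.01,0,0,0,0,0.233],[0.187,-0.02,0,0,0,0,0.233],[0.182,-0.049,-0.01,0,0,0,0.233],[0.172,-0.077,0,0,0,0,0.233],[0.158,-0.103,0,0,0,0,0.233]]])

```text
t: 25.65
ee_pos: [569.8, 203.6, 313.9]
orientation: [2.44, 1.979, 0.001]
ft_force: [-3.2, 2.6, 4.8]
width: 20.9
grasp_force: 12.3
```

Request:
step_arm(targets=[[[0.14,-0.126,0,0,0,0,0.233],[0.118,-0.147,0,0,0,0,0.233],[0.094,-0.163,0,0,0,0,0.233],[0.067,-0.176,0,0,0,0,0.233],[0.039,-0.184,0,0,0,0,0.233]]])

```text
t: 26.28
ee_pos: [592.1, 163.6, 313.6]
orientation: [-2.44, -1.979, -0.0]
ft_force: [-2.9, 3.7, 3.9]
width: 20.7
grasp_force: 12.4
```

Request:
step_arm(targets=[[[0.01,-0.188,0,0,0,0,0.233],[-0.02,-0.187,0,0,0,0,0.233],[-0.049,-0.182,0,0,0,0,0.233],[-0.077,-0.172,0,0,0,0,0.233],[-0.103,-0.158,0,0,0,0,0.233]]])

```text
t: 26.9
ee_pos: [579.7, 119.3, 313.5]
orientation: [-2.44, -1.979, -0.0]
ft_force: [-2.1, 6.3, 0.4]
width: 20.7
grasp_force: 12.2
```

Request:
step_arm(targets=[[[0,0,0,0,0,0,0.233],[0,0,0,0,0,0,0.233],[0,0,0,0,0,0,0.233],[0,0,0,0,0,0,0.233],[0,0,0,0,0,0,0.233]]])

```text
t: 27.52
ee_pos: [579.9, 119.7, 313.5]
orientation: [-2.439, -1.979, 0.001]
ft_force: [-4.0, -1.6, 2.0]
width: 20.9
grasp_force: 12.3
```

The crank is back at its start point, one whole turn deeper. I'll release it and lift straight up.

Request:
step_arm(targets=[[[0,0,0,0,0,0,0.25],[0,0,0,0,0,0,0.3],[0,0,0,0,0,0,0.4],[0,0,0,0,0,0,0.4],[0,0,0,0,0,0,0.4]]])

```text
t: 28.15
ee_pos: [580.2, 119.8, 313.7]
orientation: [2.44, 1.979, 0.001]
ft_force: [-0.3, 0.4, -0.0]
width: 35.2
grasp_force: 0.0
```

Request:
step_arm(targets=[[[0,0,0.2,0,0,0,0.4],[0,0,0.4,0,0,0,0.4],[0,0,0.5,0,0,0,0.4],[0,0,0.5,0,0,0,0.4],[0,0,0.3,0,0,0,0.4]]])

```text
t: 28.78
ee_pos: [580.2, 119.8, 410.7]
orientation: [2.439, 1.978, 0.003]
ft_force: [0.8, 0.0, -0.5]
width: 35.2
grasp_force: 0.0
```

Request:
step_arm(targets=[[[0,-0.5,0,0,0,0,0.4],[0,-0.6,0,0,0,0,0.4],[0,-0.6,0,0,0,0,0.4],[0,0,0,0,0,0,0.4],[0,0,0,0,0,0,0.4]]])

```text
t: 29.4
ee_pos: [580.0, 35.1, 408.7]
orientation: [-2.44, -1.978, -0.0]
ft_force: [-0.5, 0.0, -0.1]
width: 34.9
grasp_force: 0.0
```

Run:
```python
from h import *
w=grab('wrist','w6.png');s=grab('scene','s6.png')
cv2.imwrite('pics/end.png',np.hstack([cv2.resize(cv2.imread('pics/w6.png'),(400,300)),cv2.resize(cv2.imread('pics/s6.png')[180:285,170:360],(400,300))]))
print(proj(w,[[579.5,119.5,170],[532,156.5,124]]))
```

```text
[[246.67413013 101.26937645]
 [175.28020499  64.38516644]]
```

View pics/end.png

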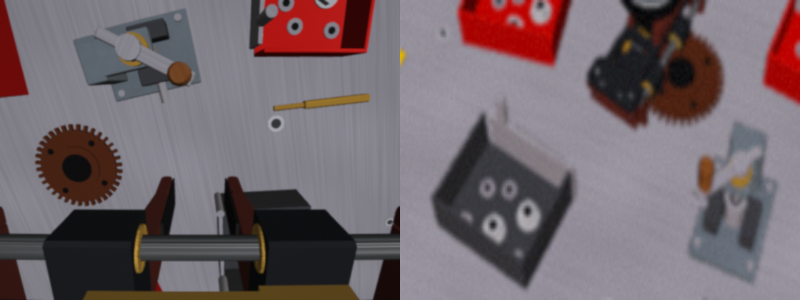

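The gate is shut (right half, plate at (530,140)), the knob has been released at its start angle (179,73 in the left half), and the sprocket and punch are undisturbed.

```bash
python3 -c "
from h import *
print(ctrl.close_job())"
```

```text
the job is handed in; nothing more can be done
None
```

I shut the gate, turned the crank through all five strokes to one whole turn deeper, let go, and handed the job in at about 29.5 s; the hand-in did not report a verdict.

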